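# Snap the cap onto the steel flask and keep it pressed home

## Task

Close the open steel flask: take its ribbed snap cap from the dark tray, set it mouth down on the flask's rim and press straight down until it clicks over the rim, then go on pressing for a good second after the click so that it is fully home all the way round. Finish holding: when the program ends the fingers are still pressing the seated cap down about as firmly as the click took, with the flask upright where it stood. Press with a firm hand but do not ram the cap, and leave the flask that is already closed, the mug and the wide pot lid where they are.

Things in the scene. Friction and masses are not known exactly. Their poses are not given: they have to be found in the camera images.
- flask: the open steel flask, loose, filled, about 0.9 kg, standing on the worktop: round with a dark rubber foot, 80 mm across and 140 mm high; body straight to 86 mm, shoulder sloping in to a neck 33 mm across from 113 mm up, and at the top a rolled rim 39 mm across and 8 mm high with an open mouth. Origin: centre of its underside, z up. It is the one of the two like flasks without a cap
- flask_mouth (a point): centre of the open flask's mouth, level with the top of its rim, 140 mm above its underside; z up along the flask's axis
- cap: the snap cap, white plastic, loose, mouth down in the tray: round with a ribbed straight skirt, 50 mm across, 28 mm high, about 85 g; grip it across the skirt, any yaw. Origin: centre of its lower edge, z up. Below its flat ceiling is a bore 42 mm across and 13.6 mm deep with six sprung lugs 5 mm above the lower edge
- cap_seat (a point): centre of the cap's ceiling, 13.6 mm above its origin on its axis; meets flask_mouth when home. Lowered on the flask, the lugs meet the rim about 9 mm above the seat; the push then rises to roughly 10 to 13 N, the lugs snap under the rim in the last 4 to 5 mm and the push falls away until the ceiling lands on the rim. It centres itself from about 3 mm off
- tray: dark shallow plastic tray, fixed, 151 x 196 x 17 mm, its long side along its own y; origin: centre of its underside; floor 2 mm up. The cap and the pot lid lie in it side by side along y, either way round
- pot_lid: wide flat white pot lid, loose, 66 mm across and 14 mm high, does not belong to the flask; leave it in the tray. Origin: centre of its underside
- flask_shut: the other, like steel flask, loose, with its own cap already on, 154 mm high in all; leave it. Origin: centre of its underside
- mug: green mug, loose, about 81 x 89 x 72 mm, behind the flasks; leave it. Origin: centre of its underside
- worktop_left: the fixed slate-grey worktop under the flasks and the tray, top at z = 0; open flask and cap rest on it with 8.5 to 10.5 N by their weight
There are look-alikes about, which are no part of the job. Leave any turquoise or yellow look-alike of the flask alone.

How it is judged:
By the outcome, as a careful person would: the job done as asked, in the order asked, and still so for the second after the job is handed in, while the arm keeps its last pose, push and grip.
It also fails if it takes over 51 s, if anything falls off the work surface, if the arm or the gripper's body presses on something with over 40 N, if the wrist force passes 120 N, or if a joint passes its speed limit or range.

## Robot

A 6-joint arm with a two-finger parallel gripper is mounted at the origin on a cart in front of the work surface, level with it; the furniture and walls round the work are solid. World frame = base frame: x ahead of the robot, y to its left, z up, the work surface at z = 0. Lengths are in m, angles in rad, forces in N, time in s.
With the tool pointing down it reaches from about 0.425 to 0.95 m from the base axis. Payload 3.5 kg.
Tool frame: the origin (TCP) lies at the very end of the fingers, on their centre line; the grasp point (between the pads) lies 19 mm behind it; z points along the fingers, y is the line along which they close (so a half turn about z gives the same grasp; the last joint's range is limited). The gripper opens to 85 mm and grips with 20 to 120 N. Pads are 22 mm wide; open, the fingers measure 114 mm over their backs; the gripper's body (76 mm by 85 mm) begins 54 mm behind the grasp point. The pads swing forward as they close: fully open they stand 13 mm farther back than shut.
Start: joints at [0.973, 0.286, 1.577, -0, 1.279, -0.15], TCP at [0.292, 0.608, 0.231] pointing down, gripper open.
Joint ranges: [-2.77, 2.77], [-0.9, 2.22], [0.21, 2.48], [-1.53, 4.67], [0.24, 2.81], [-2.84, 2.84]. Speed limits (rad/s): [2.79, 2.79, 3.14, 3.14, 3.14, 3.14].

## Interface

Orientations are given as a unit quaternion [x, y, z, w].
In Python, from plant import ctrl gives the robot as it stands.
- The arm moves only by the tool carry_out, never from a script. Its argument "deltas" is one flat list of numbers, 6 for each row, row after row: the shift along the tool's x, y, z in m, then the turn, a rotation vector about the tool's x, y, z in rad. A call has 1 to 5 rows; each row is the pose to reach, as a shift and turn from the pose commanded when the call began, along the tool's axes at that moment; what a row does not reach only later rows make up. A row lasts 1/8 s, in which the tool goes at most 62.5 mm and 10.7 degrees, less where a joint would pass 70% of its speed; a pose out of reach is approached as far as the arm can. A call with a gripper value outside its range is refused whole. "grip" is the opening in per cent of the stroke, from 0 (shut) to 100 (fully open), set as the call begins (left out, the last holds). The fingers move at their own pace and stop on an object; "grip_force" is the grip in N (left out, the last holds). Time passes only in rows, so rows that repeat a pose let the fingers close. It gives the time, the measured TCP pose, the force, the opening and the grip force at its end, in the units of the state.
- ctrl.get_state(): the state, without advancing time (a new reading comes with each control period).
- ctrl.read_camera(name): name is "scene" or "top"; returns (picture, depth): 384x512x3 uint8, red, green, blue; 384x512 float32, m along the optical axis (not along the pixel's ray), 0 where there is no reading.
- ctrl.camera_model(name): a dict with "intrinsics" (3x3 intrinsics, pixels), "k1" (the pictures are not rectified: a ray, as slopes to the right and down, at radius r is drawn at 1 + k1 r^2 times it, then the intrinsics apply), "extrinsics" (4x4, takes a point from world to camera coordinates). Camera axes: x right, y down, z forward; pixel columns grow to the right and rows downward; lengths in m; the calibration is good to about 2 mm. A picture is of the moment at which its call begins. camera_model takes no time and is no camera call.
- ctrl.sign_off(): hands the job in; it is judged then, once.
Trained networks look in the newest picture that a camera, given by its name, has taken for a name from the list of things; names that differ only in an ending like _2 or _b are one class to them, and where a whole thing is asked for, a point or a joint stands for the part that bears it (a point fixed in the world has none). Each returns a list of dicts, best first, with "score" (0 to 1); they miss things now and then, are a little off and sometimes report something else, mostly with a low value. They report only what shows in the picture. A call takes as long as a camera call. They do not tell look-alikes from the thing itself.
- ctrl.find_in(camera, query): "uv" ([column, row] in pixels, amid what is visible of it).
The state is a dict: "time": time; "qpos": joint angles; "dq": joint speeds; "joint_efforts": joint torques, N m; "eef_pos": TCP position; "tcp_rot": TCP orientation; "contact_force": force on the tool from outside, world axes, zero at the start; "wrist_torque": the same for the moment, N m; "opening": opening from 0.0 (shut) to 1.0 (fully open); "finger_force": force on a finger pad.
Only numpy, scipy, OpenCV 4.12 (cv2) and the standard library are available. Lean on these libraries where they do the work, as an engineer would, in place of code of your own. Each camera call takes 0.05 s, during which the arm holds its last target. There are 200 camera calls.

## Working session

There is one attempt and no reset: what is moved stays moved. The work goes in short steps, Python scripts to look and compute and a tool call to move; the robot and the scene stay as the last step left them, time stands still between calls to the robot, and variables do not carry over. Pictures are saved under pics/ and viewed, at most 10 in all, crops included, and the job is handed in when it is done.

Besides the shell and the picture viewer there is one more tool, called after "Request:" in YAML: its name, and indented under it one key for each argument. carry_out: Moves the arm, as the interface text tells. Its arguments: {"type":"object","properties":{"deltas":{"type":"array"},"grip":{"type":"number"},"grip_force":{"type":"number"}},"required":["deltas"]}

```bash
mkdir -p pics; cat > h.py <<'E'
import numpy as np, cv2
from plant import ctrl
def world(cam, depth):
    m=ctrl.camera_model(cam);K=np.array(m["intrinsics"]);T=np.array(m["extrinsics"])
    h,w=depth.shape
    u,v=np.meshgrid(np.arange(w),np.arange(h))
    p=cv2.undistortPoints(np.stack([u,v],-1).reshape(-1,1,2).astype(np.float64),K,np.array([m["k1"],0,0,0,0.]),None,None,None).reshape(h,w,2)
    P=np.concatenate([p*depth[...,None],depth[...,None]],-1)
    W=(P-T[:3,3])@T[:3,:3]
    W[depth<=0]=np.nan
    return W
E
python3 - <<'E'
from h import *
ims=[]
for c in("top","scene"):
    im,d=ctrl.read_camera(c); W=world(c,d); np.save(c+"_W.npy",W); cv2.imwrite(c+".png",im[...,::-1])
    ims.append(im[...,::-1]); cv2.imwrite(f"pics/{c}0.png",cv2.resize(im[...,::-1],(800,600)))
    for q in("flask","cap","tray","pot_lid","flask_shut","mug","flask_mouth"):
        for r in ctrl.find_in(c,q)[:4]:
            u,v=map(int,np.round(r["uv"])); print(c,q,u,v,round(r["score"],2),np.round(W[v,u],3))
s=ctrl.get_state(); print(s["eef_pos"],s["tcp_rot"],s["time"],s["contact_force"])
E
```

```text
top flask 370 252 0.85 [ 0.374 -0.148  0.142]
top flask 396 182 0.68 [ 0.529 -0.224  0.11 ]
top flask 350 203 0.63 [ 0.485 -0.116  0.114]
top flask 291 181 0.19 [0.531 0.015 0.154]
top cap 197 223 0.88 [0.46  0.237 0.032]
top tray 198 221 0.7 [0.465 0.235 0.03 ]
top tray 184 226 0.63 [0.456 0.274 0.001]
top pot_lid 161 226 0.78 [0.456 0.328 0.016]
top flask_shut 292 182 0.86 [0.529 0.013 0.153]
top mug 343 141 0.89 [ 0.64  -0.116  0.067]
top flask_mouth 352 200 0.94 [ 0.487 -0.116  0.141]
top flask_mouth 368 252 0.8 [ 0.375 -0.149  0.117]
top flask_mouth 398 186 0.71 [ 0.52  -0.229  0.108]
scene flask 258 138 0.9 [ 0.509 -0.097  0.099]
scene flask 294 125 0.89 [ 0.397 -0.128  0.091]
scene flask 244 110 0.69 [ 0.531 -0.212  0.088]
scene flask 208 151 0.44 [ 0.655 -0.098  0.073]
scene cap 300 255 0.6 [0.459 0.242 0.03 ]
scene tray 302 272 0.66 [0.46  0.28  0.002]
scene pot_lid 306 292 0.91 [0.463 0.338 0.013]
scene flask_shut 251 179 0.96 [0.552 0.035 0.107]
scene mug 208 149 0.83 [ 0.654 -0.106  0.071]
scene flask_mouth 299 122 0.96 [ 0.382 -0.132  0.097]
scene flask_mouth 241 109 0.82 [ 0.54  -0.214  0.092]
scene flask_mouth 261 139 0.68 [ 0.501 -0.094  0.096]
[0.29222377 0.608464   0.23136738] [2.22018287e-01 9.75042501e-01 2.22095575e-05 2.11123719e-05] 0.8 [-0.57838588  0.22206674 -0.44758808]
```

View pics/top0.png

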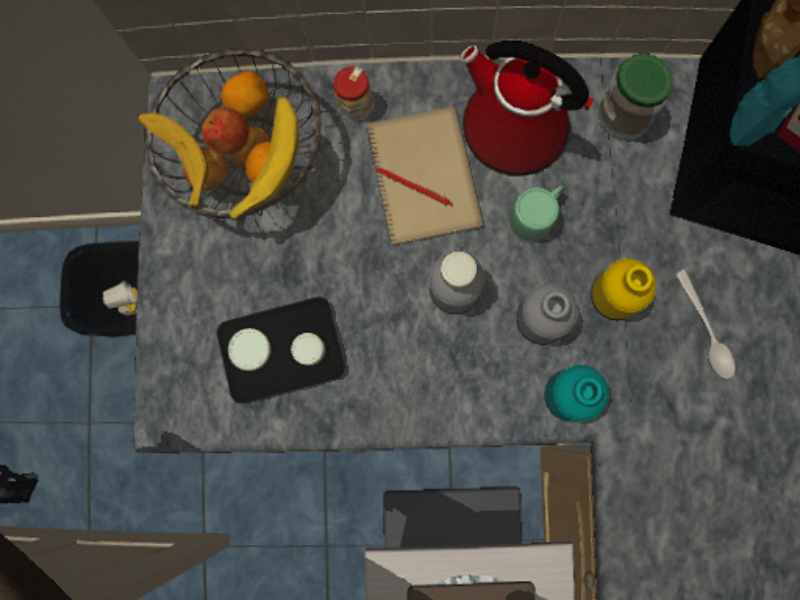

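View pics/scene0.png

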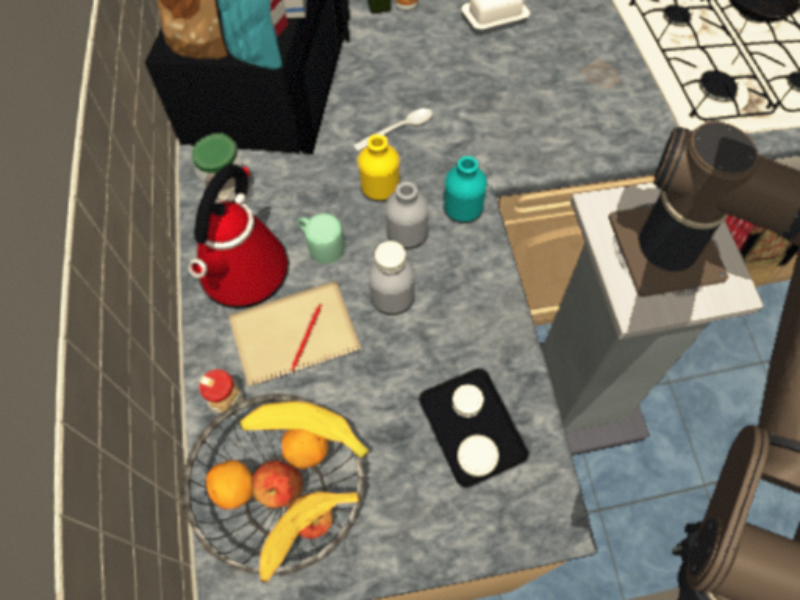

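The pictures (512x384 pixels) show four flask-like things and three cap-like things.
- **Flasks:** grey open (352,200), yellow (398,186), turquoise (370,252) and capped grey (292,182). I choose the grey open one.
- **Caps:** small white (197,223), wide lid (160,224) and the cap on the closed flask (293,172). I choose the small white one in the tray.

```bash
python3 - <<'E'
from h import *
for c in("top","scene"):
    W=np.load(c+"_W.npy")
    for n,(x,y),r,z0,z1 in(("cap",(.46,.237),.045,.022,.04),("lid",(.458,.335),.05,.010,.022),("rim",(.487,-.116),.035,.133,.15),("shut",(.53,.013),.05,.145,.165)):
        m=(np.hypot(W[...,0]-x,W[...,1]-y)<r)&(W[...,2]>z0)&(W[...,2]<z1)
        P=W[m]; 
        if len(P)<5: print(c,n,len(P)); continue
        (cx,cy),rad=cv2.minEnclosingCircle(P[:,:2].astype(np.float32))
        print(c,n,len(P),"enc",round(cx,4),round(cy,4),round(rad,4),"mean",P.mean(0).round(4),"zmed",np.median(P[:,2]).round(4))
im=cv2.imread("top.png"); a=im[170:280,130:240]; b=im[150:260,310:420]
cv2.imwrite("pics/crop.png",cv2.resize(np.hstack([a,b]),(800,400),interpolation=cv2.INTER_CUBIC))
E
```

```text
top cap 347 enc 0.4611 0.2402 0.0255 mean [0.4605 0.2393 0.0297] zmed 0.0295
top lid 650 enc 0.4564 0.3419 0.0447 mean [0.4618 0.3374 0.0159] zmed 0.016
top rim 165 enc 0.4996 -0.1249 0.0198 mean [ 0.4992 -0.1256  0.1392] zmed 0.1393
top shut 419 enc 0.5512 0.0093 0.0252 mean [0.5508 0.0093 0.1538] zmed 0.1539
scene cap 280 enc 0.4612 0.2403 0.0256 mean [0.4616 0.2416 0.0301] zmed 0.0301
scene lid 554 enc 0.4561 0.3418 0.0439 mean [0.463  0.338  0.0165] zmed 0.0166
scene rim 88 enc 0.4994 -0.1256 0.0195 mean [ 0.4996 -0.1238  0.1388] zmed 0.1393
scene shut 269 enc 0.5514 0.0088 0.0267 mean [0.5521 0.0113 0.1539] zmed 0.1542
```

View pics/crop.png

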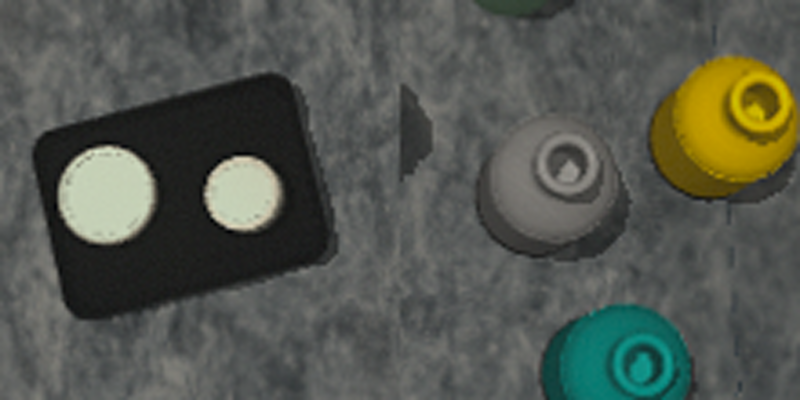

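The crop confirms the choice: the small ribbed cap is at right in the tray, and the grey uncapped flask stands alone between the yellow and turquoise ones. Cap is at (0.461, 0.240), rim at (0.4995, -0.125).

Request:
carry_out:
  deltas: [-0.03,-0.025,0,0,0,0,-0.07,-0.058,0,0,0,0,-0.11,-0.091,0,0,0,0,-0.15,-0.125,0,0,0,0,-0.19,-0.158,0.02,0,0,0]
  grip: 75
  grip_force: 40

```text
time: 1.42
eef_pos: [0.3967, 0.383, 0.2135]
tcp_rot: [0.222, 0.975, 0.002, 0.002]
contact_force: [0.6, 0.1, -1.0]
opening: 0.75
finger_force: 0.0
```

Request:
carry_out:
  deltas: [-0.04,-0.033,0.02,0,0,0,-0.08,-0.067,0.05,0,0,0,-0.11,-0.091,0.08,0,0,0,-0.1217,-0.1009,0.11,0,0,0,-0.1217,-0.1009,0.11,0,0,0]

```text
time: 2.05
eef_pos: [0.4596, 0.2387, 0.099]
tcp_rot: [0.223, 0.975, -0.001, -0.002]
contact_force: [-0.7, 0.2, -0.2]
opening: 0.753
finger_force: 0.0
```

```bash
python3 - <<'E'
from h import *
W0=np.load("top_W.npy")
im0=cv2.imread("top.png")
# tray wall: points z 0.012..0.02 dark, distance along closing direction from cap
d=np.array([.433,.901]);n=np.array([-.901,.433]);P=W0[...,:2]-[.461,.240]
a=P@d;b=P@n; dark=(im0.max(2)<45)
for s in(1,-1):
    m=dark&(abs(b)<.011)&(s*a>.025)&(s*a<.12)
    o=np.argsort(a[m]*s); print(s,[(round(x*1000),round(z*1000)) for x,z in zip((a[m]*s)[o],W0[...,2][m][o])][::6])
im,_=ctrl.read_camera("scene")
cv2.imwrite("pics/s1.png",cv2.resize(im[180:340,230:430,::-1],(750,600)))
print(ctrl.get_state()["eef_pos"])
E
```

```text
1 [(28, 6), (31, 3), (33, -1), (35, 5), (37, 3), (38, 1), (40, 1), (42, 3), (44, -1), (45, 2), (47, 3), (49, -1), (50, 8), (52, 8), (54, 3), (55, 11), (57, 1), (58, 9), (60, 5), (62, -2), (64, 4), (65, 6), (67, 0), (68, 4), (71, 1), (73, 3), (75, 3), (77, 6), (79, 0), (81, 2), (84, 2), (87, 4), (89, 6), (91, -2), (93, 4), (97, 0), (98, 3), (100, 2), (102, 6), (104, 3), (106, 4), (107, 8), (109, 2), (110, 4), (112, 7), (114, 6), (116, 8), (118, 3), (119, 16)]
-1 [(25, 3), (27, 4), (29, 3), (30, 3), (32, 2), (33, 0), (35, 2), (37, 4), (38, 0), (40, 1), (42, 5), (43, 1), (45, 5), (47, 5), (49, 4), (50, 8), (51, 2), (54, 5), (55, 19), (58, 9), (60, -1), (63, 15)]
[0.46063768 0.23979191 0.10086374]
```

View pics/s1.png

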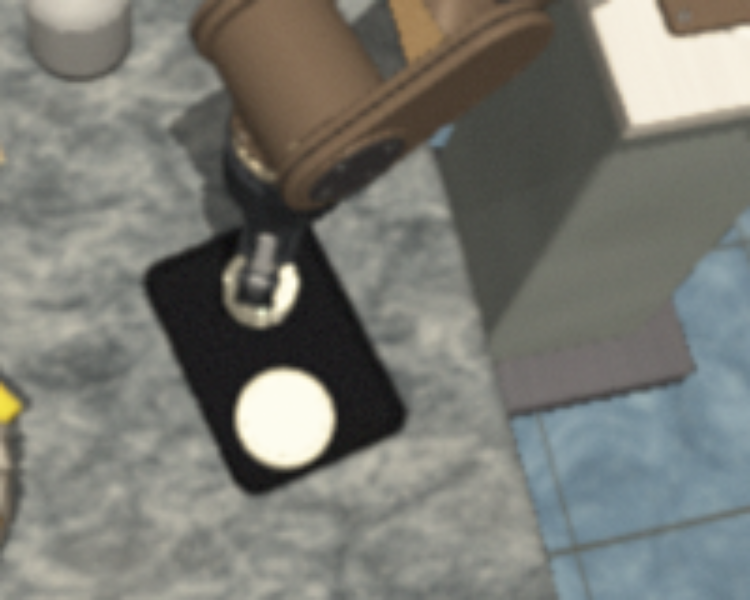

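The gripper is centred over the cap (crop (260,290)), and the wide lid is clear of the fingers at (285,415). The tray walls are at least 54 mm out, so I'll descend.

Request:
carry_out:
  deltas: [0,0,0.025,0,0,0,0,0,0.055,0,0,0,0,0,0.08,0,0,0,0,0,0.092,0,0,0,0,0,0.098,0,0,0]

```text
time: 2.72
eef_pos: [0.4617, 0.241, 0.004]
tcp_rot: [0.222, 0.975, 0.0, 0.001]
contact_force: [0.4, -0.7, 0.5]
opening: 0.751
finger_force: 0.0
```

Request:
carry_out:
  deltas: [0,0,0,0,0,0,0,0,0,0,0,0,0,0,0,0,0,0,0,0,0,0,0,0,0,0,0,0,0,0]
  grip: 40
  grip_force: 60

```text
time: 3.35
eef_pos: [0.4621, 0.2405, 0.0044]
tcp_rot: [0.222, 0.975, 0.001, 0.001]
contact_force: [-0.7, 0.9, 6.0]
opening: 0.567
finger_force: 62.6
```

Request:
carry_out:
  deltas: [0,0,0,0,0,0,0,0,0,0,0,0,0,0,0,0,0,0]

```text
time: 3.72
eef_pos: [0.462, 0.2405, 0.0044]
tcp_rot: [0.222, 0.975, 0.001, 0.001]
contact_force: [-0.5, 1.7, 5.9]
opening: 0.566
finger_force: 62.6
```

Request:
carry_out:
  deltas: [0,0,-0.02,0,0,0,0,0,-0.06,0,0,0,0,0,-0.11,0,0,0,0,0,-0.16,0,0,0,0,0,-0.2,0,0,0]

```text
time: 4.35
eef_pos: [0.4609, 0.2399, 0.2048]
tcp_rot: [0.222, 0.975, -0.0, 0.0]
contact_force: [0.1, -1.5, -0.4]
opening: 0.566
finger_force: 62.1
```

Request:
carry_out:
  deltas: [-0.01,-0.016,0,0,0,0,-0.03,-0.049,0,0,0,0,-0.055,-0.089,0,0,0,0,-0.08,-0.13,0,0,0,0,-0.105,-0.17,0,0,0,0]

```text
time: 4.97
eef_pos: [0.4804, 0.0393, 0.2005]
tcp_rot: [0.222, 0.975, -0.0, -0.002]
contact_force: [0.5, -0.0, 0.5]
opening: 0.565
finger_force: 62.1
```

Request:
carry_out:
  deltas: [-0.025,-0.041,0,0,0,0,-0.05,-0.081,0,0,0,0,-0.075,-0.12,0,0,0,0,-0.0875,-0.142,0,0,0,0,-0.0875,-0.142,0,0,0,0]

```text
time: 5.6
eef_pos: [0.4979, -0.1261, 0.2007]
tcp_rot: [0.224, 0.975, 0.0, -0.002]
contact_force: [-0.5, 1.5, -0.0]
opening: 0.569
finger_force: 62.1
```

```bash
python3 - <<'E'
from h import *
s=ctrl.get_state(); print(s["eef_pos"],s["opening"],s["contact_force"])
for c in("top","scene"):
    im,d=ctrl.read_camera(c); W=world(c,d)
    cv2.imwrite(c+"2.png",im[...,::-1])
    p=s["eef_pos"]
    m=(np.hypot(W[...,0]-p[0],W[...,1]-p[1])<.045)&(W[...,2]>p[2]-.012)&(W[...,2]<p[2]+.03)&(im.min(2)>120)
    P=W[m]; print(c,len(P),P.mean(0).round(4) if len(P) else "", P.min(0).round(4) if len(P) else "",P.max(0).round(4) if len(P) else "")
    m=(np.hypot(W[...,0]-.4995,W[...,1]+.125)<.035)&(abs(W[...,2]-.14)<.006);P=W[m]; print("rim",len(P), cv2.minEnclosingCircle(P[:,:2].astype(np.float32)) if len(P)>4 else "")
a=cv2.imread("scene2.png")[70:190,190:350]; cv2.imwrite("pics/s2.png",cv2.resize(a,(800,600),interpolation=cv2.INTER_CUBIC))
E
```

```text
[ 0.49789761 -0.1260754   0.20065137] 0.5688609775698794 [-0.5313508   1.51359177 -0.02438415]
top 0   
rim 0 
scene 93 [ 0.4864 -0.1097  0.2211] [ 0.4766 -0.135   0.2016] [ 0.4966 -0.0962  0.2296]
rim 89 ((0.4991927146911621, -0.12542399764060974), 0.019226133823394775)
```

View pics/s2.png

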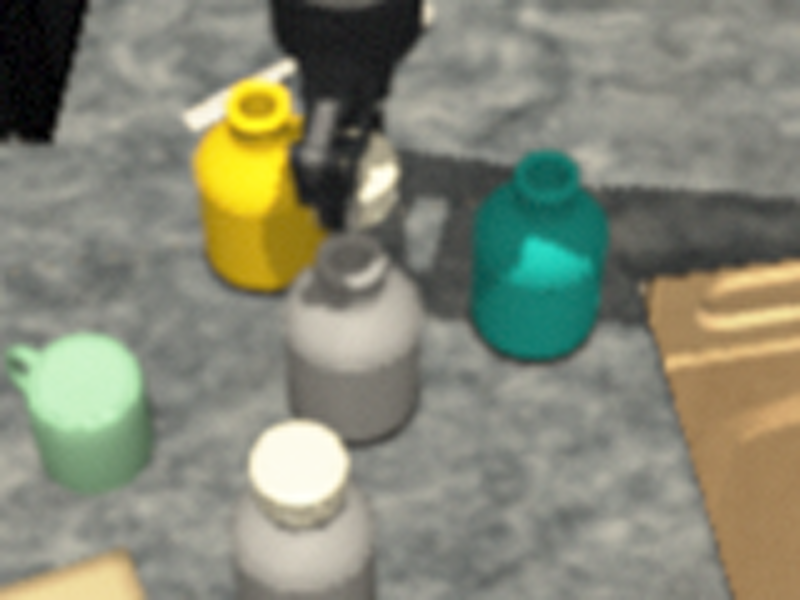

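The cap sits level between the fingers (350,175) over the open grey flask's rim (345,260). The neighbouring flasks are clear of the gripper. I'll lower to just above the rim.

Request:
carry_out:
  deltas: [0,0,0.012,0,0,0,0,0,0.03,0,0,0,0,0,0.043,0,0,0,0,0,0.05,0,0,0,0,0,0.05,0,0,0]

```text
time: 6.32
eef_pos: [0.4992, -0.1242, 0.1525]
tcp_rot: [0.222, 0.975, 0.0, -0.001]
contact_force: [-0.7, 0.4, -0.1]
opening: 0.565
finger_force: 62.1
```

```bash
python3 - <<'E'
from h import *
s=[]
for i in range(3):
    im,d=ctrl.read_camera("scene"); s.append(ctrl.get_state()["eef_pos"])
print(np.round(s,4), ctrl.get_state()["contact_force"])
W=world("scene",d)
p=np.mean(s,0)
m=(np.hypot(W[...,0]-p[0],W[...,1]-p[1])<.05)&(W[...,2]>.1)&(W[...,2]<.2)
cv2.imwrite("pics/s3.png",cv2.resize(im[90:160,220:310,::-1],(770,600),interpolation=cv2.INTER_CUBIC))
m2=(np.hypot(W[...,0]-.4995,W[...,1]+.125)<.03)&(W[...,2]>.143)&(im.min(2)>110);P=W[m2]
if len(P)>9:
    A=np.c_[2*P[:,:2],np.ones(len(P))];q=np.linalg.lstsq(A,(P[:,:2]**2).sum(1),rcond=None)[0];print(len(P),q[:2],np.sqrt(q[2]+q[0]**2+q[1]**2),P[:,2].min(),P[:,2].max())
E
```

```text
[[ 0.4996 -0.1244  0.1532]
 [ 0.4999 -0.1246  0.1537]
 [ 0.5    -0.1247  0.154 ]] [-0.04675242  0.17626253 -1.59900217]
93 [ 0.49201369 -0.11441759] 0.013134655682837611 0.1520681713245185 0.18169769913925207
```

View pics/s3.png

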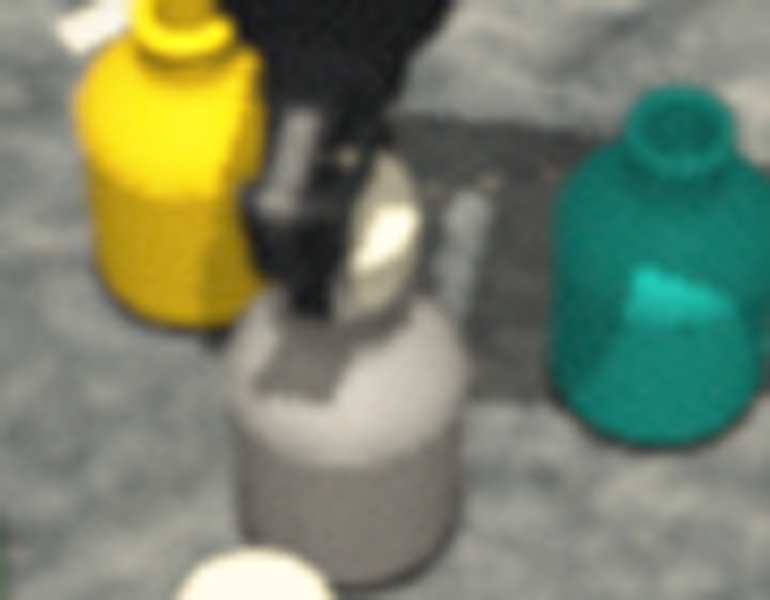

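The cap (380,230) is just above the flask rim, which it hides, and the two look aligned. I'll lower slowly to the lugs.

Request:
carry_out:
  deltas: [0,0,0.002,0,0,0,0,0,0.004,0,0,0,0,0,0.006,0,0,0,0,0,0.008,0,0,0,0,0,0.01,0,0,0]

```text
time: 7.1
eef_pos: [0.4995, -0.1245, 0.1432]
tcp_rot: [0.222, 0.975, -0.0, -0.0]
contact_force: [0.7, 0.6, -1.2]
opening: 0.566
finger_force: 62.1
```

Request:
carry_out:
  deltas: [0,0,0.001,0,0,0,0,0,0.002,0,0,0,0,0,0.003,0,0,0,0,0,0.003,0,0,0]

```text
time: 7.6
eef_pos: [0.4996, -0.1247, 0.1406]
tcp_rot: [0.222, 0.975, -0.0, 0.0]
contact_force: [-0.8, -1.6, -0.2]
opening: 0.569
finger_force: 62.2
```

Request:
carry_out:
  deltas: [0,0,0.001,0,0,0,0,0,0.002,0,0,0,0,0,0.003,0,0,0,0,0,0.003,0,0,0]

```text
time: 8.1
eef_pos: [0.4997, -0.1256, 0.1383]
tcp_rot: [0.222, 0.975, -0.001, 0.0]
contact_force: [-3.0, -3.0, 5.4]
opening: 0.568
finger_force: 62.9
```

Request:
carry_out:
  deltas: [0,0,0.001,0,0,0,0,0,0.002,0,0,0,0,0,0.002,0,0,0]

```text
time: 8.48
eef_pos: [0.5, -0.126, 0.1376]
tcp_rot: [0.222, 0.975, -0.002, 0.001]
contact_force: [-5.5, -3.3, 10.3]
opening: 0.568
finger_force: 63.5
```

Request:
carry_out:
  deltas: [0.0004,-0.0006,0,0,0,0,0.0008,-0.0013,0,0,0,0,0.0008,-0.0013,0,0,0,0]

```text
time: 8.85
eef_pos: [0.4988, -0.1264, 0.1368]
tcp_rot: [0.222, 0.975, -0.001, 0.001]
contact_force: [-3.7, -2.2, 6.7]
opening: 0.564
finger_force: 62.9
```

Request:
carry_out:
  deltas: [0.0004,-0.0006,0,0,0,0,0.0008,-0.0012,0,0,0,0,0.0008,-0.0012,0,0,0,0]

```text
time: 9.22
eef_pos: [0.4983, -0.1267, 0.1367]
tcp_rot: [0.222, 0.975, -0.0, 0.002]
contact_force: [-0.1, -0.5, 5.0]
opening: 0.566
finger_force: 62.8
```

Request:
carry_out:
  deltas: [0,0,0.0005,0,0,0,0,0,0.001,0,0,0,0,0,0.001,0,0,0]

```text
time: 9.6
eef_pos: [0.4984, -0.1267, 0.1365]
tcp_rot: [0.222, 0.975, -0.0, 0.002]
contact_force: [-2.9, -0.7, 9.3]
opening: 0.567
finger_force: 63.2
```

Request:
carry_out:
  deltas: [0,0,0.0005,0,0,0,0,0,0.001,0,0,0,0,0,0.0015,0,0,0,0,0,0.0015,0,0,0]

```text
time: 10.1
eef_pos: [0.4986, -0.1269, 0.1363]
tcp_rot: [0.222, 0.975, -0.001, 0.002]
contact_force: [-4.0, -0.5, 15.5]
opening: 0.568
finger_force: 63.7
```

Request:
carry_out:
  deltas: [0,0,0.0005,0,0,0,0,0,0.001,0,0,0,0,0,0.0015,0,0,0,0,0,0.0015,0,0,0]

```text
time: 10.6
eef_pos: [0.4968, -0.1257, 0.1304]
tcp_rot: [0.222, 0.975, 0.0, -0.0]
contact_force: [1.0, -1.5, -1.8]
opening: 0.571
finger_force: 62.2
```

Request:
carry_out:
  deltas: [0,0,0.0005,0,0,0,0,0,0.001,0,0,0,0,0,0.001,0,0,0]

```text
time: 10.98
eef_pos: [0.4966, -0.1258, 0.1296]
tcp_rot: [0.222, 0.975, 0.0, -0.001]
contact_force: [0.6, -1.3, -4.0]
opening: 0.569
finger_force: 62.2
```

Request:
carry_out:
  deltas: [0,0,0.0005,0,0,0,0,0,0.001,0,0,0,0,0,0.001,0,0,0]

```text
time: 11.35
eef_pos: [0.497, -0.1261, 0.1293]
tcp_rot: [0.222, 0.975, -0.0, 0.0]
contact_force: [1.6, -1.0, -2.4]
opening: 0.566
finger_force: 62.2
```

```bash
python3 - <<'E'
from h import *
im,d=ctrl.read_camera("scene"); s=ctrl.get_state(); print(s["time"],s["eef_pos"],s["contact_force"],s["wrist_torque"])
cv2.imwrite("pics/s4.png",cv2.resize(im[90:160,220:310,::-1],(770,600),interpolation=cv2.INTER_CUBIC))
E
```

```text
11.4 [ 0.49700661 -0.12605982  0.12936524] [ 1.14011746 -0.914541   -2.47623535] [-0.23859726 -0.2302572  -0.02527169]
```

View pics/s4.png

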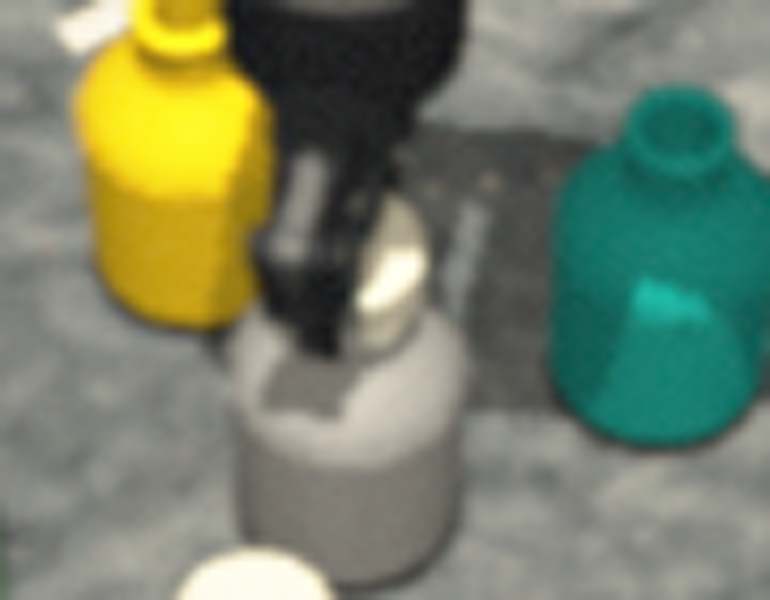

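The cap has dropped over the rim (390,280), and its lower edge now meets the neck. Its centre still matches the flask. I'll press on to seat it.

Request:
carry_out:
  deltas: [0,0,0.0005,0,0,0,0,0,0.001,0,0,0,0,0,0.0015,0,0,0,0,0,0.0015,0,0,0]

```text
time: 11.9
eef_pos: [0.4972, -0.1261, 0.1285]
tcp_rot: [0.222, 0.975, -0.0, 0.0]
contact_force: [-1.0, 0.7, 3.9]
opening: 0.57
finger_force: 62.5
```

Request:
carry_out:
  deltas: [0,0,0.0005,0,0,0,0,0,0.001,0,0,0,0,0,0.001,0,0,0]

```text
time: 12.28
eef_pos: [0.4972, -0.1261, 0.1285]
tcp_rot: [0.222, 0.975, -0.0, -0.0]
contact_force: [-4.5, 0.5, 8.0]
opening: 0.57
finger_force: 63.1
```

Request:
carry_out:
  deltas: [0.0004,-0.0002,0.0005,0,0,0,0.0009,-0.0004,0.001,0,0,0,0.0009,-0.0004,0.001,0,0,0]

```text
time: 12.65
eef_pos: [0.4972, -0.1262, 0.1285]
tcp_rot: [0.222, 0.975, 0.0, 0.001]
contact_force: [-3.5, 1.4, 11.2]
opening: 0.568
finger_force: 63.5
```

Request:
carry_out:
  deltas: [0,0,0.0003,0,0,0,0,0,0.0005,0,0,0,0,0,0.0005,0,0,0,0,0,0.0005,0,0,0]

```text
time: 13.15
eef_pos: [0.4972, -0.1262, 0.1284]
tcp_rot: [0.222, 0.975, 0.0, 0.001]
contact_force: [-2.0, 1.8, 12.5]
opening: 0.565
finger_force: 63.5
```

Request:
carry_out:
  deltas: [0,0,0.0003,0,0,0,0,0,0.0003,0,0,0,0,0,0.0003,0,0,0,0,0,0.0003,0,0,0,0,0,0.0003,0,0,0]

```text
time: 13.78
eef_pos: [0.4972, -0.1262, 0.1284]
tcp_rot: [0.222, 0.975, 0.0, 0.001]
contact_force: [-4.8, 2.2, 13.8]
opening: 0.567
finger_force: 63.7
```

Request:
carry_out:
  deltas: [0,0,0,0,0,0,0,0,0,0,0,0,0,0,0,0,0,0,0,0,0,0,0,0,0,0,0,0,0,0]

```text
time: 14.4
eef_pos: [0.4973, -0.1262, 0.1285]
tcp_rot: [0.222, 0.975, 0.0, 0.001]
contact_force: [-4.7, 2.6, 15.1]
opening: 0.571
finger_force: 63.7
```

```bash
python3 - <<'E'
from h import *
im,d=ctrl.read_camera("scene"); s=ctrl.get_state(); print(s["time"],s["eef_pos"],s["contact_force"])
W=world("scene",d)
m=(np.hypot(W[...,0]-.4975,W[...,1]+.126)<.03)&(W[...,2]>.115)&(W[...,2]<.175)&(im.min(2)>100)
z=W[...,2][m];print(len(z),np.histogram(z,np.arange(.115,.176,.004)))
m=(np.hypot(W[...,0]-.498,W[...,1]+.126)<.06)&(W[...,2]>.03)&(W[...,2]<.082);P=W[m][:,:2];A=np.c_[2*P,np.ones(len(P))];q=np.linalg.lstsq(A,(P**2).sum(1),rcond=None)[0];print("body",q[:2],np.sqrt(q[2]+q[0]**2+q[1]**2))
W=np.load("scene_W.npy")
m=(np.hypot(W[...,0]-.498,W[...,1]+.126)<.06)&(W[...,2]>.03)&(W[...,2]<.082);P=W[m][:,:2];A=np.c_[2*P,np.ones(len(P))];q=np.linalg.lstsq(A,(P**2).sum(1),rcond=None)[0];print("body0",q[:2],np.sqrt(q[2]+q[0]**2+q[1]**2))
cv2.imwrite("pics/s5.png",cv2.resize(im[90:160,220:310,::-1],(770,600),interpolation=cv2.INTER_CUBIC))
E
```

```text
14.45 [ 0.49728361 -0.12620023  0.12848665] [-4.13715428  2.41987955 12.98676584]
89 (array([ 0,  0,  1,  4,  4,  7,  5,  6, 10, 42, 10,  0,  0,  0,  0]), array([0.115, 0.119, 0.123, 0.127, 0.131, 0.135, 0.139, 0.143, 0.147,
       0.151, 0.155, 0.159, 0.163, 0.167, 0.171, 0.175]))
body [ 0.4995373  -0.12482753] 0.03913062606179936
body0 [ 0.4994153  -0.12535003] 0.03959628831821664
```

View pics/s5.png

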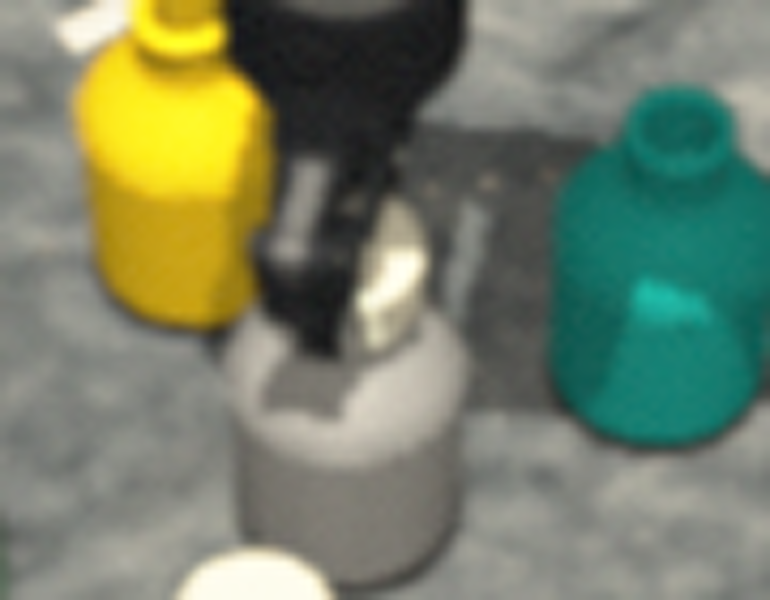

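The cap's top is at 0.154 m, which is the fully home height, and the flask stands where it was. I'll relieve a little side load while holding the press for another second.

Request:
carry_out:
  deltas: [0.0004,0,0,0,0,0,0.0009,0.0001,0,0,0,0,0.0009,0.0001,0,0,0,0,0.0009,0.0001,0,0,0,0,0.0009,0.0001,0,0,0,0]

```text
time: 15.08
eef_pos: [0.4972, -0.1262, 0.1285]
tcp_rot: [0.222, 0.975, -0.0, 0.002]
contact_force: [-1.8, 1.0, 11.4]
opening: 0.571
finger_force: 63.6
```

Request:
carry_out:
  deltas: [0,0,0,0,0,0,0,0,0,0,0,0,0,0,0,0,0,0,0,0,0,0,0,0,0,0,0,0,0,0]

```text
time: 15.7
eef_pos: [0.4972, -0.1261, 0.1284]
tcp_rot: [0.222, 0.975, -0.0, 0.002]
contact_force: [-1.6, 1.1, 12.1]
opening: 0.565
finger_force: 63.6
```

Request:
carry_out:
  deltas: [0,0,0.0003,0,0,0,0,0,0.0003,0,0,0,0,0,0.0003,0,0,0,0,0,0.0003,0,0,0,0,0,0.0003,0,0,0]

```text
time: 16.32
eef_pos: [0.4972, -0.1261, 0.1285]
tcp_rot: [0.222, 0.975, -0.0, 0.002]
contact_force: [-1.0, 2.0, 14.4]
opening: 0.572
finger_force: 63.6
```

```bash
python3 -c "
from plant import ctrl
s=ctrl.get_state();print(s['contact_force'],s['eef_pos']);print(ctrl.sign_off())"
```

```text
[-1.01815637  2.00546832 14.37454301] [ 0.49721503 -0.12614627  0.12845319]
the job is handed in; nothing more can be done
None
```

The cap is snapped home on the open grey flask, held down well over a second after the click and still pressed at about 14 N at hand-in (16.3 s), with the flask upright where it stood.

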